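# Shut the lids of the weekly pill box with one stroke of a fingertip

### The arm

A 6-joint arm with a two-finger parallel gripper is mounted at the origin on a cart in front of the work surface, level with it; the furniture and walls round the work are solid. World frame = base frame: x ahead of the robot, y to its left, z up, the work surface at z = 0. Lengths are in mm, angles in degrees, forces in N, time in s.
With the tool pointing down it reaches from about 325 to 925 mm from the base axis. Payload 3.1 kg.
Tool frame: the origin (TCP) lies at the very end of the fingers, on their centre line; the grasp point (between the pads) lies grasp_offset behind it (grasp_offset is the distance from the TCP to the grasp point, in mm); z points along the fingers, x is the direction in which the jaws open and shut, and the axes are right-handed (so a half turn about z gives the same grasp; the last joint's range is limited). The gripper opens to 85 mm and grips with 20 to 120 N. Pads are 22 mm wide; open, the fingers measure 114 mm over their backs; the gripper's body (76 mm by 85 mm) begins 54 mm behind the grasp point. The pads swing forward as they close: fully open they stand 13 mm farther back than shut.
Start: joints at [56.826, 12.427, 92.441, -0, 75.132, -6.429], TCP at [281.254, 558.154, 231.3] pointing down, gripper open.
Joint ranges: [-157.48, 157.48], [-44.54, 120.13], [17.64, 146.25], [-64.5, 244.5], [7.68, 150.69], [-147.95, 147.95]. Speed limits (degrees/s): [159.86, 159.86, 180, 180, 180, 180].

### API

Orientations are given as [roll, pitch, yaw] about the fixed x, y, z axes, in that order (R = Rz(yaw) Ry(pitch) Rx(roll)).
In Python, from station import * gives the robot as it stands. Calls block until the motion is done:
- goto(position, orientation): joint-space move of the TCP to a pose.
- move_l(position, attitude=None, speed=150): straight line of the TCP; attitude=None keeps the orientation; speed is the mean speed in mm/s.
- move_j(angles): joint-space move.
- grip(opening, squeeze=None): finger opening in mm; squeeze is the grip in N (None keeps the last); returns when the fingers have stopped.
- wait(seconds).
- solve_ik(position, orientation): joint angles nearest the present ones, or None.
- get_obs(): the state.
- get_image(name): name is "scene" or "top" or "wrist"; returns the picture (400x640x3 uint8, red, green, blue); there is no depth.
- get_calibration(name): a dict with "fx", "fy", "cx", "cy" (pixels), "R" (3x3) and "t" (3): a world point X has camera coordinates R X + t; the wrist camera has in their place "mount" (4x4, takes a point from camera to tool coordinates, whose origin is the TCP and whose axes are the tool frame's). Camera axes: x right, y down, z forward; pixel columns grow to the right and rows downward; lengths in mm; the calibration is good to about 2 mm. A picture is of the moment at which its call begins: read the wrist's pose just before it. get_calibration takes no time and is no camera call.
A pose or a line that the arm cannot do raises Unreachable and nothing moves.
- sign_off(): hands the job in, once; it reports no verdict.
Trained networks look in the newest picture that a camera, given by its name, has taken for a name from the list of things; names that differ only in an ending like _2 or _b are one class to them, and where a whole thing is asked for, a point or a joint stands for the part that bears it (a point fixed in the world has none). Each returns a list of dicts, best first, with "score" (0 to 1); they miss things now and then, are a little off and sometimes report something else, mostly with a low value. They report only what shows in the picture. A call takes as long as a camera call.
- spot_in(name, camera): "extent" ([centre column, centre row, width, height] in pixels, round what is visible of it).
- regions_of(name, camera): "region" (400x640 bool, what is visible of it) and "extent" ([centre column, centre row, width, height] in pixels, round what is visible of it).
The state is a dict: "t": time; "joint_pos": joint angles; "qvel": joint speeds; "effort": joint torques, N m; "tcp_pos": TCP position; "ee_rot": TCP orientation; "wrist_force": force on the tool from outside, world axes, zero at the start; "moment": the same for the moment, N m; "grip_width": finger opening in mm.
Only numpy, scipy, OpenCV 4.12 (cv2) and the standard library are available. Lean on these libraries where they do the work, as an engineer would, in place of code of your own. Each camera call takes 0.05 s, during which the arm holds its last target. There are 200 camera calls.

### The job

Shut the weekly pill box: run the fingertips lightly along the top of the row of open lids, from the left end to the right end, so that the lids fold flat one after another and all seven end up shut. Touch the box with the fingers only; do not pick it up, press hard on it or shove it along, and leave the things round it alone.

Things in the scene. Friction and masses are not known exactly. Their poses are not given: they have to be found in the camera images.
- pillbox: loose weekly pill box on a non-slip rubber sole, 0.4 to 0.8 kg: a grey tray of seven compartments in a row with seven white lids, 52 mm wide (its x, away from the robot), 285 mm long (its y, along the row to the robot's left); shut top 34 mm above the worktop. Origin: centre of its underside. The lids lie between two solid grey end blocks, 20 mm long, flush with the shut lids
- start_end (a point): centre of the top of the left (+y) end block, 10 mm from the first hinge line; a fingertip can rest here. The first lid to be shut is next to it
- finish_end (a point): centre of the top of the right (-y) end block, past the last lid; straight line from start_end: 265 mm
- lid1 (a joint): lid 1 counted from the left end block: opening in rad, 0 = shut flat, rises as it opens (starts 0.6 to 1.15); a white flap 50 mm wide, 33 mm long along the row and 3 mm thick. It is hinged along its left (+y) edge, 1.5 mm below the shut top, so its right edge stands up (up to 31 mm above the box); a light friction hinge lets it stay where it is left. A fingertip sliding rightwards just over the box top folds it flat. The first hinge line is 20 mm from the box's left end
- lid2 (a joint): lid 2 counted from the left end block: opening in rad, 0 = shut flat, rises as it opens (starts 0.6 to 1.15); like lid 1, its hinge 35 mm farther to the right (-y)
- lid3 (a joint): lid 3 counted from the left end block: opening in rad, 0 = shut flat, rises as it opens (starts 0.6 to 1.15); like lid 1, its hinge 70 mm farther to the right (-y)
- lid4 (a joint): lid 4 counted from the left end block: opening in rad, 0 = shut flat, rises as it opens (starts 0.6 to 1.15); like lid 1, its hinge 105 mm farther to the right (-y)
- lid5 (a joint): lid 5 counted from the left end block: opening in rad, 0 = shut flat, rises as it opens (starts 0.6 to 1.15); like lid 1, its hinge 140 mm farther to the right (-y)
- lid6 (a joint): lid 6 counted from the left end block: opening in rad, 0 = shut flat, rises as it opens (starts 0.6 to 1.15); like lid 1, its hinge 175 mm farther to the right (-y)
- lid7 (a joint): lid 7 counted from the left end block: opening in rad, 0 = shut flat, rises as it opens (starts 0.6 to 1.15); like lid 1, its hinge 210 mm farther to the right (-y)
- phone: mobile phone lying flat, 155x76x9 mm, in front of the pill box; origin under its centre; leave alone
- tea_box: green carton, 63x131x68 mm high, behind the pill box; origin under its centre; leave alone
- dip_bowl: small dark stoneware bowl, 83 mm across, 40 mm high, behind the pill box; origin under its centre; leave alone
- keys: flat bunch of keys, 101x122x8 mm, on the left; origin under its centre; leave alone
- tumbler: drinking glass, 77 mm across, 89 mm high, on the right; origin under its centre; leave alone
- dropper: small dropper bottle, 33 mm across, 102 mm high, at the back; origin under its centre; leave alone
- spice_b: spice jar, 42 mm across, 106 mm high, at the back; origin under its centre; leave alone

How it is judged (in metres and radians):
On the way, in this order (a step that is already met when the one before it is completed fails the run):
1. the first (leftmost) lid is shut (value of joint lid1 below 0.15 rad), for 0.02 s.
2. the first three lids are shut (value of joint each of lid1, lid2, lid3 below 0.15 rad), for 0.02 s.
3. the first five lids are shut (all of step 2 and value of joint each of lid4, lid5 below 0.15 rad), for 0.02 s.
4. all seven lids are shut (all of step 3 and value of joint each of lid6, lid7 below 0.15 rad), for 0.02 s.
At the end, for the whole second after the job is handed in: All seven lids are shut (each within 0.15 rad of flat); the pill box stands flat and still on the worktop, within 30 mm of where it was (all of step 4 and distance of pillbox from where it was at the start of the episode below 0.03 m and angle between pillbox's own z axis and vertical below 0.05 rad and linear speed of pillbox below 0.01 m/s); the robot touches nothing.
It fails at once if the pill box is lifted (more than 10 mm) or tipped (more than 0.15 rad) (height (world z) of pillbox above 0.01 m or angle between pillbox's own z axis and vertical above 0.15 rad).
It fails at once if the pill box is shoved more than 40 mm (distance of pillbox from where it was at the start of the episode above 0.04 m).
It fails at once if the fingers press on the pill box with more than 60 N (contact force between the fingers and pillbox above 60 N).
It fails at once if the arm or the gripper's body, not the fingers, touches the pill box (more than 1 N) (contact force between the arm and pillbox above 1 N).
It fails at once if something round the pill box is moved more than 25 mm (distance of any of phone, tea_box, dip_bowl, keys, tumbler, dropper, spice_b from where it was at the start of the episode above 0.025 m).
It also fails if it takes over 42 s, if anything falls off the work surface, if the arm or the gripper's body presses on something with over 40 N, if the wrist force passes 120 N, or if a joint passes its speed limit or range.

## Working session

There is one attempt and no reset: what is moved stays moved. The work goes in short steps, each a Python script; the robot and the scene stay as the last script left them, time stands still between calls to the robot, and variables do not carry over. Pictures are saved under pics/ and viewed, about 8 in all and at most 12, crops included, and the job is handed in when it is done.

```bash
mkdir -p pics
python3 - <<'E'
from station import *
import cv2,numpy as np
for c in ["scene","top"]:
    im=get_image(c); cv2.imwrite(f"pics/{c}0.png",im[:,:,::-1])
    k=get_calibration(c); print(c,{a:np.round(v,4).tolist() for a,v in k.items()})
    for n in ["pillbox","phone","tea_box","dip_bowl","tumbler","keys"]:
        print(n,[(np.round(d["extent"],1).tolist(),round(d["score"],2)) for d in spot_in(n,c)[:2]])
o=get_obs();print(o)
import station;print(getattr(station,'grasp_offset',None))
E
```

```text
scene {'fx': 374.8896, 'fy': 374.8896, 'cx': 320.0704, 'cy': 201.6368, 'R': [[0.9142, -0.405, -0.0145], [-0.296, -0.6428, -0.7065], [0.2768, 0.6502, -0.7076]], 't': [-489.345, 244.6972, 1042.0064]}
pillbox [([298.9, 214.3, 67.1, 57.7], 0.69)]
phone [([276.8, 230.9, 44.4, 41.0], 0.58)]
tea_box [([305.5, 185.6, 39.6, 37.9], 0.61)]
dip_bowl [([338.2, 211.9, 28.5, 28.5], 0.89)]
tumbler [([356.1, 333.4, 31.6, 48.1], 0.59)]
keys []
top {'fx': 437.5933, 'fy': 437.5933, 'cx': 325.8238, 'cy': 200.9187, 'R': [[0.0064, -0.9999, -0.0087], [-0.9932, -0.0054, -0.1165], [0.1164, 0.0094, -0.9932]], 't': [47.5035, 556.7378, 1385.6119]}
pillbox [([311.6, 224.6, 88.0, 41.5], 0.61)]
phone [([323.6, 244.9, 50.0, 32.5], 0.85), ([341.4, 213.8, 9.0, 19.5], 0.72)]
tea_box [([289.2, 201.3, 44.7, 31.5], 0.83), ([332.2, 217.6, 12.5, 16.0], 0.66)]
dip_bowl [([334.9, 184.4, 26.0, 26.2], 0.74)]
tumbler [([460.5, 227.1, 28.3, 25.2], 0.61)]
keys [([194.2, 255.9, 27.4, 21.6], 0.69)]
{'t': 0.7, 'joint_pos': array([ 5.68292479e+01,  1.24258152e+01,  9.24393959e+01,  1.82062339e-04,
        7.51333058e+01, -6.42961511e+00]), 'qvel': array([-0.12504386,  0.04096179,  0.0305545 , -0.03769647, -0.07353926,
       -0.06251245]), 'effort': array([ 3.70095186e-04, -3.96741557e+01, -3.04158211e+01, -2.09624141e-04,
        9.03006112e-04, -1.39364232e-05]), 'tcp_pos': array([281.22580398, 558.17790054, 231.33277261]), 'ee_rot': array([-1.79999991e+02, -1.49356080e-03,  6.32588163e+01]), 'wrist_force': array([0.01523072, 0.59429565, 0.05299801]), 'moment': array([-0.05425859,  0.04516622, -0.03903663]), 'grip_width': 85.38461320773787}
18.700000000000003
```

Run:
```python
import cv2,numpy as np
a=cv2.imread("pics/top0.png")[150:290,230:390]
b=cv2.imread("pics/scene0.png")[150:290,220:380]
cv2.imwrite("pics/crop1.png",cv2.resize(a,None,fx=5,fy=4.2857 and 5,interpolation=cv2.INTER_CUBIC)[:600*2])
a=cv2.resize(a,None,fx=4,fy=4,interpolation=cv2.INTER_CUBIC)
cv2.imwrite("pics/crop1.png",a)
```

```text
(no output)
```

View pics/crop1.png

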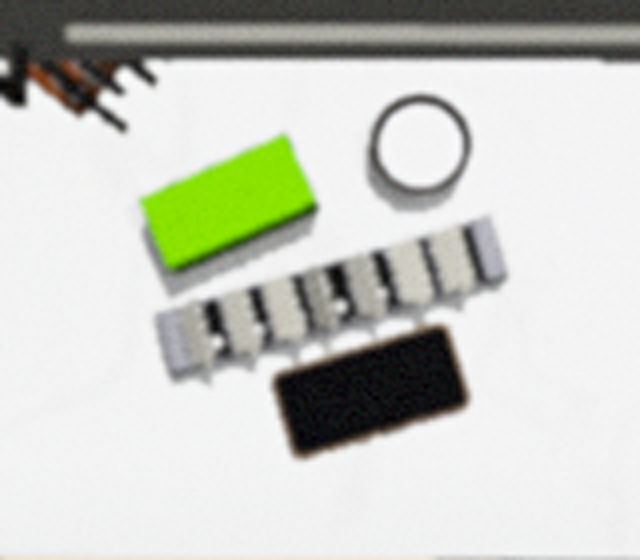

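View pics/top0.png

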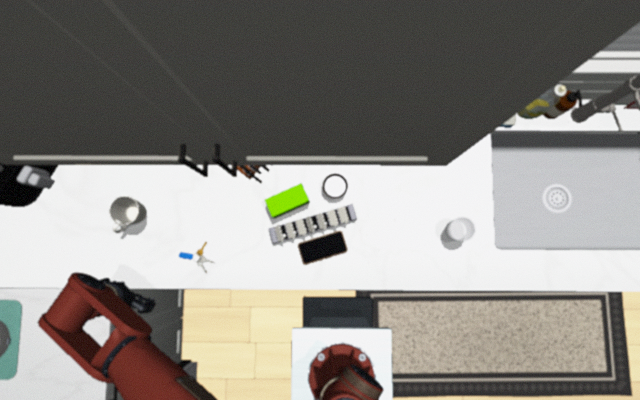

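The top picture shows the box with its left block at about (274,236), its right block at (353,212), the phone in front, and the tea box and bowl behind. An overhead cabinet edge runs along row 160. Next I'll compute the pose and check how much room there is under the cabinet.

```bash
cat > h.py <<'E'
import numpy as np,cv2
from station import *
def ray(k,uv,z,Rt=None):
    d=np.array([(uv[0]-k["cx"])/k["fx"],(uv[1]-k["cy"])/k["fy"],1.])
    if Rt is None:
        R=np.array(k["R"]);t=np.array(k["t"]);c=-R.T@t;d=R.T@d
    else: c=Rt[:3,3];d=Rt[:3,:3]@d
    return c+d*(z-c[2])/d[2]
from scipy.spatial.transform import Rotation as Ro
def wristT(k,o):
    T=np.eye(4);T[:3,:3]=Ro.from_euler("xyz",o["ee_rot"],degrees=True).as_matrix();T[:3,3]=o["tcp_pos"]
    return T@np.array(k["mount"])
E
python3 - <<'E'
from h import *
k=get_calibration("top")
P=[ray(k,(230+a/4,150+b/4),34) for a,b in [(157,315),(172,378),(490,215),(508,276)]]
print(np.round(P,0)); s=(P[0]+P[1])/2;e=(P[2]+P[3])/2
print(s,e,np.linalg.norm(s-e),np.degrees(np.arctan2(*(s-e)[:2])))
for z in (400,600): print(z,ray(k,(330,162),z))
print(np.round(get_calibration("wrist")["mount"],3).tolist())
E
```

```text
[[465. 232.  34.]
 [415. 219.  34.]
 [548. -36.  34.]
 [498. -50.  34.]]
[439.96153942 225.7091841   34.        ] [522.87806853 -42.7791001   34.        ] 281.00019493755497 -17.162119385723877
400 [608.32071222  37.81554708 400.        ]
600 [566.63985602  37.74580434 600.        ]
[[1.0, -0.0, 0.0, 0.466], [0.0, 0.946, 0.324, -83.256], [-0.0, -0.324, 0.946, -143.357], [0.0, 0.0, 0.0, 1.0]]
```

View pics/scene0.png

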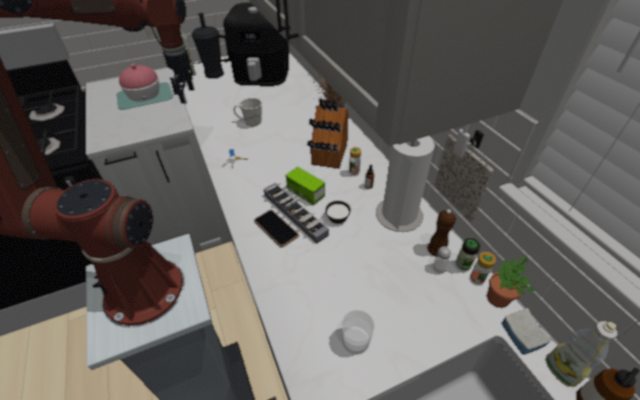

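Run:
```python
from h import *
c=np.array([481.4,91.5]);u=np.array([.295,-.955])
p=c-50*u
goto([p[0],p[1],230],[180,0,17.2])
o=get_obs();im=get_image("wrist");k=get_calibration("wrist")
print(o["t"],o["tcp_pos"],o["ee_rot"],k["fx"],k["cx"],k["cy"])
cv2.imwrite("pics/w1.png",im[:,:,::-1])
r=regions_of("pillbox","wrist")
for d in r[:2]: print(d["score"],d["extent"])
np.savez("w1.npz",T=wristT(k,o))
for z in (40,70):
  for f in (-145,0,145): print(z,f,solve_ik([*(c+f*u),z],[180,0,17.2]))
```

```text
2.375 [466.68202697 139.98061561 230.1154941 ] [-1.79979792e+02 -1.83422186e-02  1.72629218e+01] 290.2927060109901 317.3413263179063 198.2426949940927
0.78 [320.6, 197.2, 57.4, 214.3]
0.3 [256.6, 204.7, 66.5, 105.9]
40 -145 [ 1.95430009e+01  1.16584923e+01  1.16812002e+02 -2.54444375e-14
  5.15295056e+01  2.34300088e+00]
40 0 [ 2.54897558e+00  1.10912536e+01  1.17506997e+02 -2.54444375e-14
  5.14017496e+01 -1.46510244e+01]
40 145 [-1.27645684e+01  1.49541713e+01  1.12657546e+02 -2.54444375e-14
  5.23882823e+01 -2.99645684e+01]
70 -145 [ 1.95430009e+01  8.59090036e+00  1.16289765e+02 -2.54444375e-14
  5.51193344e+01  2.34300088e+00]
70 0 [ 2.54897558e+00  7.99291226e+00  1.16980614e+02 -2.54444375e-14
  5.50264742e+01 -1.46510244e+01]
70 145 [-1.27645684e+01  1.20581564e+01  1.12157325e+02 -2.54444375e-14
  5.57845189e+01 -2.99645684e+01]
```

View pics/w1.png

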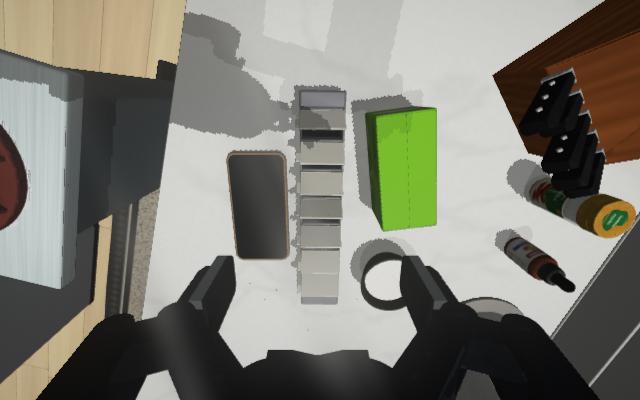

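The wrist view shows the left block at the top (columns 301–346, rows 91–107) and the right block at about (320,300). The seven lids stand open between them. I'll zoom in to get exact corners.

Run:
```python
import cv2
a=cv2.imread("pics/w1.png")
x=cv2.resize(a[80:150,280:370],None,fx=6,fy=6,interpolation=cv2.INTER_CUBIC)[:300]
y=cv2.resize(a[265:315,280:370],None,fx=6,fy=6,interpolation=cv2.INTER_CUBIC)
cv2.imwrite("pics/c2.png",cv2.vconcat([x,y]))
```

```text
(no output)
```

View pics/c2.png

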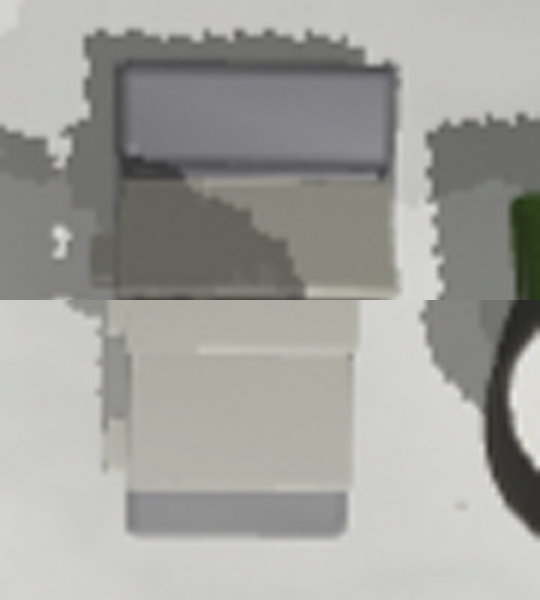

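Run:
```python
from h import *
k=get_calibration("wrist");T=np.load("w1.npz")["T"]
L=[ray(k,p,34,T) for p in [(299.7,90.8),(345.8,91.2)]]
R=[ray(k,p,34,T) for p in [(301.2,304.2),(337.8,304.2)]]
Lm,Rm=np.mean(L,0),np.mean(R,0)
print(np.round(L,1),np.round(R,1));print(Lm,Rm,np.linalg.norm(Lm-Rm),np.linalg.norm(L[0]-L[1]),np.linalg.norm(R[0]-R[1]))
d=(Rm-Lm)/np.linalg.norm(Lm-Rm);print(d,np.degrees(np.arctan2(d[0],-d[1])),(Lm+Rm)/2)
```

```text
[[421.5 222.5  34. ]
 [470.  237.1  34. ]] [[502.  -48.5  34. ]
 [551.4 -33.2  34. ]]
[445.75900251 229.76544005  34.        ] [526.72311225 -40.8748443   34.        ] 282.4913283248967 50.59510025922844 51.68079014937607
[ 0.28660742 -0.95804811  0.        ] 16.6549555658302 [486.24105738  94.44529787  34.        ]
```

```bash
cat >> h.py <<'E'
Lm=np.array([445.76,229.77]);D=np.array([.2866,-.958])
at=[180,0,16.7]
def pt(s,z): return [*(Lm+s*D),z]
E
python3 - <<'E'
from h import *
grip(0)
goto(pt(7,75),at)
move_l(pt(7,42),speed=60)
o=get_obs();f0=o["wrist_force"];print(o["t"],o["grip_width"],f0,o["tcp_pos"])
z=42
while z>28:
    z-=.5 
    move_l(pt(7,z),speed=20)
    o=get_obs();f=o["wrist_force"]-f0
    if abs(f[2])>2: break
print(o["t"],z,o["tcp_pos"],f)
im=get_image("wrist");cv2.imwrite("pics/w2.png",im[:,:,::-1])
E
```

```text
4.6833 -0.23502701547783506 [-0.18679807 -0.05089066 -0.49796475] [447.66282245 222.99838775  41.72635176]
8.9333 33.5 [447.93582722 223.12700302  34.09650096] [-1.25333307 -0.68165044  4.99540301]
```

View pics/w2.png

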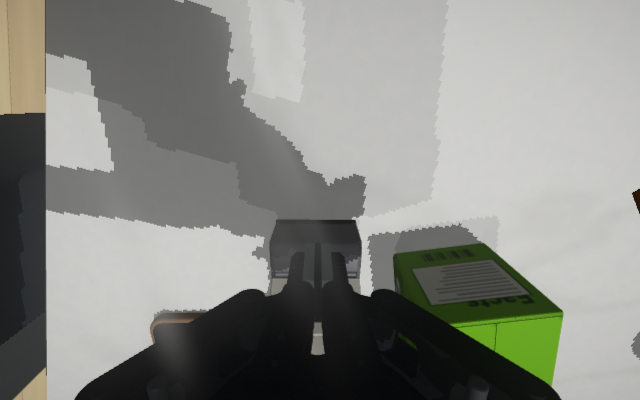

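The fingertips touch the left block at z ≈ 34.1 and sit centred on it. Now I'll sweep about 1 mm above it.

Run:
```python
from h import *
move_l(pt(7,35.3),speed=20)
f0=get_obs()["wrist_force"]
for s in (40,75,110,145,180,215,250,274):
    move_l(pt(s,35.3),speed=40)
    o=get_obs();f=o["wrist_force"]-f0;print(s,round(o["t"],2),np.round(o["tcp_pos"],1),np.round(f,1))
    if np.linalg.norm(f)>30: print("STOP");break
else:
    move_l(pt(274,150),speed=120)
    goto(pt(91,230),at)
    o=get_obs();im=get_image("wrist");cv2.imwrite("pics/w3.png",im[:,:,::-1]);np.savez("w3.npz",T=wristT(get_calibration("wrist"),o));print(o["t"])
```

```text
40 10.21 [457.2 191.5  35.3] [ 1.4  0.2 -1.1]
75 11.23 [467.2 158.   35.3] [ 0.6 -0.7 -0.5]
110 12.26 [477.2 124.5  35.3] [-0.4  0.2 -0.5]
145 13.28 [487.2  90.9  35.2] [ 1.  -0.4 -0.5]
180 14.31 [497.3  57.4  35.3] [1.  0.9 0. ]
215 15.33 [507.2  23.9  35.2] [ 0.1  0.7 -0.7]
250 16.36 [517.3  -9.6  35.2] [ 0.9  0.6 -0.7]
274 17.11 [524.2 -32.8  35.2] [ 1.3  0.7 -1.4]
19.0333
```

View pics/w3.png

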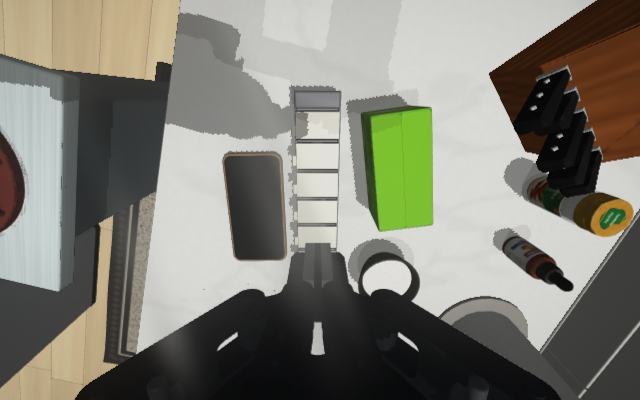

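Lids 1–5 look flat and the box hasn't visibly moved. The gripper hides lids 6 and 7, so I'll look from farther right.

Run:
```python
from h import *
goto(pt(240,210),at)
o=get_obs();im=get_image("wrist");print(o["t"],o["wrist_force"])
cv2.imwrite("pics/w4.png",cv2.resize(im[0:280,180:500,::-1],None,fx=2,fy=2))
```

```text
19.7333 [-0.50183857 -0.23057363  0.06240538]
```

View pics/w4.png

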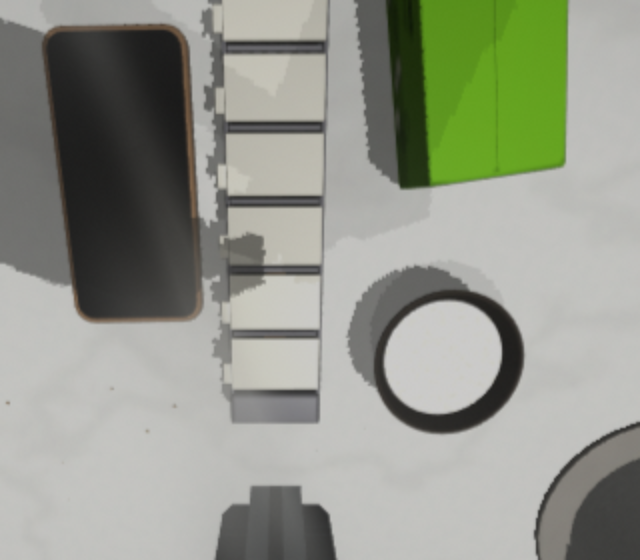

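```bash
python3 -c "
from station import *
sign_off(); print(get_obs()['t'])"
```

```text
the job is handed in; nothing more can be done
the job is handed in; nothing more can be done
```

All seven lids looked shut when I handed the job in, and the task clock read 19.7 s at my last check, against the 42 s limit. The sign-off gives no verdict, so this rests on the camera pictures.

- **Method:** I found the box with the top and wrist cameras. I closed the gripper and felt for the left end block, touching it at z ≈ 34.1 mm with about 5 N. I then swept the fingertips from left to right about 1 mm above the top at 40 mm/s. The force was read after each of the eight segments and never exceeded about 2 N.
- **Last checks:** Two wrist pictures together covered all seven lids, and they lay flat with even gaps between them. The box had not visibly moved, and the phone, tea box and bowl looked undisturbed. The gripper was about 175 mm above the box and touching nothing.
- **Not measured:** I did not measure the lid angles. From the sweep height I expect them to be about 0.04 rad, against the 0.15 limit. The box's displacement was also judged by eye. The keys, tumbler, dropper and spice jar were not specifically checked at the end, but the arm did not work near them.
- **Disagreements:** The box measured 282.5 mm long in the wrist picture against the stated 285 mm, which was too small to matter. The network did not find the keys in the scene picture, though it did in the top one.

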